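Blow off a moulded cover and pass it to the green tray

TASK

Clean the black moulded cover that stands inside the clear dust booth: while the booth's blue door is shut, squeeze the trigger of the orange air gun fixed beside it all the way, keep it squeezed for a full second, and let it spring back fully. Then swing the door wide open so that the cover rides out standing on the door's carrier, and set the cover down (do not drop it) standing upright on the floor of the empty green tray. Leave the rejected cover in the red tray, the tape roll and the green bottle where they are.

Things in the scene. Friction and masses are not known exactly. Their poses are not given: they have to be found in the camera images.
- booth: clear-walled dust booth with aluminium edges, fixed: 200 deep (x) x 210 wide (y) x 152 high; origin at the centre of its underside; its x axis points from the door side to the back, z up. Its front (-x side, towards the robot) is closed by the blue door; roof, sides and back are closed
- door (a joint): opening angle of the blue door in rad: 0 shut, up to 1.65; upright hinge at the booth's front corner on its +y side; seen from above it opens clockwise, the free edge swinging from the -y side out towards the robot. Stays where it is left. Panel 200 wide, 12 thick, top edge at height 146
- door_hinge (a point): point on the door's hinge line at height 78; frame turns with the door: its y axis points from the door's free edge to the hinge, its x axis through the door to its inner side, z up
- door_handle (a point): steel bar handle of the door: an upright round bar of diameter 10, from height 60 to 148, standing 41 off the door's mid-plane on the outside and 170 from the hinge line; a bracket joins it to the door at height 70 and another at 115; this point is on the bar's axis at height 125; axes as door_hinge
- carrier (a point): aluminium carrier on the inside of the door that swings with it; this point is at the middle of its floor, height 20; a shallow pocket 134 long (along the door, y) x 52 across (x) with 10 high lips holds the cover; axes as door_hinge; in that frame the door panel's inner face is 58 away along -x
- airgun: orange air gun clamped on its side on a steel post, fixed: round barrel of diameter 34 along its y axis with a brass nozzle at the +y end pointing at the booth's side; the straight grip runs level from the barrel along -x to x=-129 (steel end fitting to -143). Origin on the table under the barrel; barrel, grip and trigger are centred at height 100; clamp top at 120
- gun_grip (a point): centre of the air gun's grip, height 100: the grip is 26 across (y), 30 high, its axes as the airgun. The black trigger lies on the grip's +y side; the grip's back face is at y=-13 here. When fully squeezed at this place the trigger's front face is at about y=+28 here
- trigger_pad (a point): point on the front (+y) face of the black trigger lever (82 long, 8 thick, 22 high), 57 from its hinge, height 100: here a finger presses it towards the grip, the other finger on the grip's back (59 apart released, 41 squeezed)
- trigger (a joint): trigger angle in rad: 0 released, 0.36 fully squeezed; upright hinge by the barrel, a spring brings it back; full squeeze takes about 10 N at the pad
- cover: black moulded cover to be cleaned: 44 thick (x) x 120 long (y) x 100 high, above height 72 it is 42 x 100; round lens low on both broad faces; about 250 g; origin at the centre of its underside, z up when it stands. It starts standing in the carrier, under the booth's roof
- green_tray: empty green plastic tray, fixed, 200 (x) x 150 (y) x 40 high, walls 5, floor 5; origin at the centre of its underside
- red_tray: red plastic tray, fixed, same size, holding the rejected cover; may have changed places with the green one
- reject: rejected cover, same shape as the cover, with a red sticker on top, standing in the red tray; origin at the centre of its underside
- tape: amber tape roll lying flat, diameter 104, 45 high; origin at the centre of its underside
- bottle: green bottle with black cap, diameter 68, 150 high; origin at the centre of its underside
Mind the look-alikes: they are no part of the job. Leave any purple look-alike of the airgun alone. What is shaped like the green_tray but purple is not meant.

How it is judged:
By the outcome, as a careful person would: the job done as asked, in the order asked, and still so for the second after the job is handed in, with the robot touching nothing.
It also fails if it takes over 69 s, if anything falls off the work surface, if the arm or the gripper's body presses on something with over 40 N, if the wrist force passes 120 N, or if a joint passes its speed limit or range.

ROBOT

A 7-joint arm with a two-finger parallel gripper is mounted at the origin on the work surface. World frame = base frame: x ahead of the robot, y to its left, z up, the work surface at z = 0. Lengths are in m, angles in rad, forces in N, time in s.
With the tool pointing down it reaches from about 0.4 to 0.85 m from the base axis. Payload 4.4 kg.
Tool frame: the origin (TCP) lies midway between the tips of the shut fingers; the grasp point (between the pads) lies 19 mm behind it; z points along the fingers, y is the line along which they close (so a half turn about z gives the same grasp; the last joint's range is limited). The gripper opens to 94 mm and grips with 3 to 60 N. Pads are 16 mm wide; open, the fingers measure 119 mm over their backs; the gripper's body (75 mm by 177 mm) begins 78 mm behind the grasp point.
Start: joints at [-1.413, 0.628, 0.038, 1.517, -0.027, 0.996, -0.02], TCP at [0.144, 0.634, 0.205] pointing down, gripper open.
Joint ranges: [-3.06, 3.06], [-0.37, 2.12], [-1.25, 1.32], [0.18, 2.47], [-1.1, 4.24], [0.23, 1.98], [-2.94, 2.94]. Speed limits (rad/s): [2.57, 2.57, 3.14, 3.14, 3.14, 3.14, 3.14].

INTERFACE

Orientations are given as a rotation vector (axis times angle).
In Python, from cell import telemetry, imaging, order gives the robot as it stands.
- The arm moves only by the tool arm_command, never from a script. Its argument "moves" is a list of rows, each a list of 7 numbers: the turn, a rotation vector about the tool's x, y, z as a fraction of full scale, then the shift along the tool's x, y, z as a fraction of full scale, then the closure, from 0 (fully open) to 1 (shut). In form: [[ax, ay, az, x, y, z, hand], ...]. A call has 1 to 20 rows; each row is the pose to reach, as a shift and turn from the pose commanded when the call began, along the tool's axes at that moment; what a row does not reach only later rows make up. Full scale, the value 1, is 0.08 m for a shift and 30 degrees for a turn. A row lasts 1/12 s, in which the tool goes at most 41.7 mm and 7.16 degrees, less where a joint would pass 70% of its speed; a pose out of reach is approached as far as the arm can. A call with a number of a shift or a turn outside -1 to 1 is refused whole. A call with a gripper value outside its range is refused whole. The fingers move at their own pace and stop on an object; "newtons" is the grip in N (left out, the last holds). Time passes only in rows, so rows that repeat a pose let the fingers close. It gives the time, the measured TCP pose, the force, the opening and the grip force at its end, in the units of the state.
- telemetry.get_state(): the state, without advancing time (a new reading comes with each control period).
- imaging.capture(name): name is "scene" or "top" or "wrist"; returns a dict with "frame" (384x512x3 uint8, red, green, blue), "intrinsics" (3x3 intrinsics, pixels), "rvec" (rotation vector, rad) and "tvec" (3), from world to camera coordinates, as OpenCV has them. Camera axes: x right, y down, z forward; pixel columns grow to the right and rows downward; lengths in m; the calibration is good to about 2 mm. A picture is of the moment at which its call begins. There is no depth.
- order.sign_off(): hands the job in; it is judged then, once.
The state is a dict: "t": time; "q": joint angles; "qvel": joint speeds; "joint_torque": joint torques, N m; "eef_pos": TCP position; "ee_rot": TCP orientation; "contact_force": force on the tool from outside, world axes, zero at the start; "wrist_torque": the same for the moment, N m; "grip_width": opening from 0.0 (shut) to 1.0 (fully open); "grip_force": force on a finger pad.
Only numpy, scipy, OpenCV 4.12 (cv2) and the standard library are available. Lean on these libraries where they do the work, as an engineer would, in place of code of your own. Each camera call takes 0.05 s, during which the arm holds its last target. There are 200 camera calls.

## Working session

There is one attempt and no reset: what is moved stays moved. The work goes in short steps, Python scripts to look and compute and a tool call to move; the robot and the scene stay as the last step left them, time stands still between calls to the robot, and variables do not carry over. Pictures are saved under pics/ and viewed, at most 10 in all, crops included, and the job is handed in when it is done.

Besides the shell and the picture viewer there is one more tool, called as name(argument=value, ...) on one line, values as JSON. arm_command: Moves the arm, as the interface text tells. Its arguments: {"type":"object","properties":{"moves":{"type":"array","items":{"type":"array","items":{"type":"number"}}},"newtons":{"type":"number"}},"required":["moves"]}

```bash
mkdir -p pics; ls; python3 - <<'E'
from cell import telemetry, imaging
import cv2,pickle
d={}
for n in ("scene","top"):
    c=imaging.capture(n); d[n]=c
    cv2.imwrite(f"pics/{n}0.png",cv2.cvtColor(c["frame"],cv2.COLOR_RGB2BGR))
    R=cv2.Rodrigues(c["rvec"])[0]; print(n,(-R.T@c["tvec"].ravel()).round(3),R.round(2).tolist(),c["intrinsics"][0][0])
pickle.dump(d,open("d0.pkl","wb"))
s=telemetry.get_state(); print({k:s[k] for k in("t","eef_pos","ee_rot","grip_width","contact_force")})
E
```

```text
pics
scene [-0.137 -0.198  1.556] [[0.11, -0.99, -0.0], [-0.88, -0.1, -0.46], [0.45, 0.05, -0.89]] 423.16257945404493
top [ 0.364 -0.121  1.403] [[0.03, -1.0, 0.0], [-0.98, -0.03, -0.18], [0.18, 0.0, -0.98]] 387.29459979809417
{'t': 0.1, 'eef_pos': array([0.14408951, 0.63324571, 0.20467148]), 'ee_rot': array([-3.50746105e-01, -3.12178222e+00,  2.51125099e-03]), 'grip_width': 1.0018230038655747, 'contact_force': array([-0.53594957, -0.1717561 , -0.04041062])}
```

View pics/scene0.png

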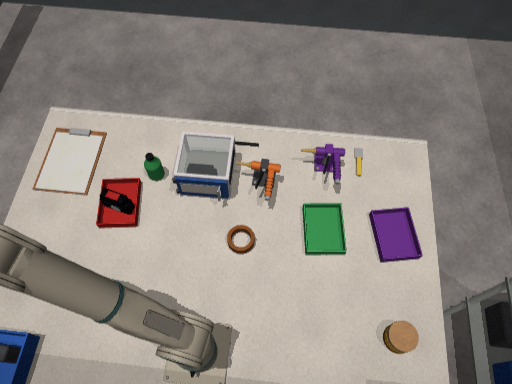

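View pics/top0.png

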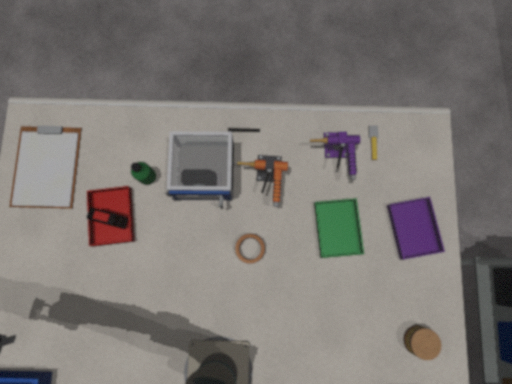

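Scene view: booth (205,163) with the blue door at its lower edge (203,193). Orange gun (265,172), purple look-alike gun (328,160). Green tray (324,229), purple tray (395,235), red tray with reject (119,203), tape (241,239), bottle (153,167). By description I choose the orange gun, the blue door and the green tray; the purple gun and purple tray are the look-alikes to avoid.

```bash
cat > h.py <<'E'
import numpy as np,cv2,pickle
from scipy.spatial.transform import Rotation as Ro
def ray(c,p):
    p=cv2.undistortPoints(np.array([[p]],float),c["intrinsics"],None).ravel()
    R=cv2.Rodrigues(c["rvec"])[0]; o=-R.T@np.ravel(c["tvec"]); d=R.T@np.r_[p,1]
    return o,d/np.linalg.norm(d)
def plane(c,p,z):
    o,d=ray(c,p); return o+d*(z-o[2])/d[2]
def tri(obs):  # [(c,p),...] -> point, mean ray miss
    A=np.zeros((3,3));b=np.zeros(3);rs=[ray(*x) for x in obs]
    for o,d in rs:
        P=np.eye(3)-np.outer(d,d);A+=P;b+=P@o
    X=np.linalg.solve(A,b)
    return X,np.mean([np.linalg.norm((np.eye(3)-np.outer(d,d))@(X-o)) for o,d in rs])
def mask(c,lo,hi):
    return cv2.inRange(cv2.cvtColor(c["frame"],cv2.COLOR_RGB2HSV),lo,hi)
def proj(c,X):
    return cv2.projectPoints(np.array(X,float).reshape(-1,1,3),c["rvec"],c["tvec"],c["intrinsics"],None)[0].reshape(-1,2)
def big(m):
    return max(cv2.findContours(m,cv2.RETR_EXTERNAL,cv2.CHAIN_APPROX_NONE)[0],key=cv2.contourArea)
E
python3 - <<'E'
from h import *
d=pickle.load(open("d0.pkl","rb"))
rng={"green":((45,120,60),(75,255,255)),"orange":((5,180,150),(16,255,255)),"blue":((105,120,50),(125,255,255))}
for k,(lo,hi) in rng.items():
    for n in d:
        m=mask(d[n],lo,hi)
        if k=="blue": m[300:]=0
        q=big(m); r=cv2.minAreaRect(q); b=cv2.boxPoints(r)
        z={"green":.04,"orange":.11,"blue":.146}[k]
        print(k,n,cv2.contourArea(q),np.round(r[0],1),[plane(d[n],p,z)[:2].round(3).tolist() for p in b])
def crop(n,r0,r1): return cv2.resize(d[n]["frame"][r0:r1,160:300],None,fx=3.6,fy=3.6,interpolation=cv2.INTER_CUBIC)
cv2.imwrite("pics/crop1.png",cv2.cvtColor(np.vstack([crop("scene",125,205),crop("top",125,210)]),cv2.COLOR_RGB2BGR))
E
```

```text
green scene 1879.0 [324.  228.5] [[0.582, -0.323], [0.6, -0.487], [0.398, -0.489], [0.381, -0.333]]
green top 1849.0 [337.7 227.8] [[0.577, -0.326], [0.596, -0.461], [0.412, -0.478], [0.394, -0.346]]
orange scene 154.0 [272.1 179.3] [[0.575, -0.17], [0.711, -0.171], [0.71, -0.215], [0.574, -0.213]]Traceback (most recent call last):
  File "<stdin>", line 8, in <module>
  File "h.py", line 20, in big
    return max(cv2.findContours(m,cv2.RETR_EXTERNAL,cv2.CHAIN_APPROX_NONE)[0],key=cv2.contourArea)
ValueError: max() iterable argument is empty
```

arm_command(moves=[[0, 0, -0.21, -0.21, -0.48, -0.25, 0], [0, 0, -0.43, -0.42, -0.95, -0.5, 0], [0, 0, -0.43, -0.42, -0.95, -0.5, 0]])

```text
t: 0.35
eef_pos: [0.1625, 0.5475, 0.2469]
ee_rot: [-0.004, 3.14, -0.005]
contact_force: [-0.1, -1.1, -0.5]
grip_width: 1.002
grip_force: 0.0
```

arm_command(moves=[[0, 0, 0, -0.21, -0.48, -0.25, 0], [0, 0, 0, -0.42, -0.95, -0.5, 0], [0, 0, 0, -0.42, -0.95, -0.5, 0]])

```text
t: 0.6
eef_pos: [0.1974, 0.4721, 0.2878]
ee_rot: [0.008, 3.139, -0.0]
contact_force: [0.1, -0.2, -0.5]
grip_width: 0.999
grip_force: 0.0
```

arm_command(moves=[[0, 0, 0, -0.21, -0.48, -0.25, 0], [0, 0, 0, -0.42, -0.95, -0.5, 0], [0, 0, 0, -0.42, -0.95, -0.5, 0]])

```text
t: 0.85
eef_pos: [0.2308, 0.3966, 0.3277]
ee_rot: [0.008, 3.139, 0.001]
contact_force: [0.2, 0.3, -0.2]
grip_width: 1.001
grip_force: 0.0
```

arm_command(moves=[[0, 0, 0, -0.21, -0.48, -0.25, 0], [0, 0, 0, -0.42, -0.95, -0.5, 0], [0, 0, 0, -0.42, -0.95, -0.5, 0]])

```text
t: 1.1
eef_pos: [0.2643, 0.321, 0.3677]
ee_rot: [0.009, 3.138, 0.002]
contact_force: [-0.1, 0.1, 0.2]
grip_width: 0.997
grip_force: 0.0
```

arm_command(moves=[[0, 0, 0, -0.21, -0.48, -0.25, 0], [0, 0, 0, -0.42, -0.95, -0.5, 0], [0, 0, 0, -0.42, -0.95, -0.5, 0]])

```text
t: 1.35
eef_pos: [0.298, 0.2451, 0.4077]
ee_rot: [0.009, 3.138, 0.002]
contact_force: [1.0, 1.0, 0.1]
grip_width: 0.999
grip_force: 0.0
```

arm_command(moves=[[0, 0, 0, -0.21, -0.48, 0, 0], [0, 0, 0, -0.42, -0.95, 0, 0], [0, 0, 0, -0.42, -0.95, 0, 0]])

```text
t: 1.6
eef_pos: [0.3314, 0.1668, 0.4056]
ee_rot: [0.014, 3.14, -0.003]
contact_force: [0.2, 0.7, -0.1]
grip_width: 0.998
grip_force: 0.0
```

arm_command(moves=[[0, 0, 0, -0.21, -0.48, 0, 0], [0, 0, 0, -0.42, -0.95, 0, 0], [0, 0, 0, -0.42, -0.95, 0, 0]])

```text
t: 1.85
eef_pos: [0.3649, 0.0908, 0.4055]
ee_rot: [0.014, 3.139, -0.004]
contact_force: [0.6, 0.0, -0.7]
grip_width: 0.998
grip_force: 0.0
```

arm_command(moves=[[0, 0, 0, -0.21, -0.48, 0, 0], [0, 0, 0, -0.42, -0.95, 0, 0], [0, 0, 0, -0.42, -0.95, 0, 0]])

```text
t: 2.1
eef_pos: [0.3986, 0.0147, 0.4055]
ee_rot: [0.014, 3.139, -0.006]
contact_force: [0.5, -0.7, 0.2]
grip_width: 1.002
grip_force: 0.0
```

```bash
python3 - <<'E'
from h import *
from cell import imaging,telemetry
c=imaging.capture("wrist"); s=telemetry.get_state()
pickle.dump(c,open("w1.pkl","wb"))
R=cv2.Rodrigues(c["rvec"])[0]; print((-R.T@np.ravel(c["tvec"])).round(3),R.round(2).tolist(),c["intrinsics"][0][0],s["eef_pos"])
for p in [(0,0),(511,0),(0,383),(511,383),(256,192)]: print(p,plane(c,p,.1).round(2))
cv2.imwrite("pics/w1.png",cv2.cvtColor(c["frame"],cv2.COLOR_RGB2BGR))
E
```

```text
[0.323 0.017 0.585] [[0.01, 1.0, -0.0], [0.97, -0.01, 0.26], [0.26, -0.01, -0.97]] 283.96468286457457 [0.39735309 0.01833525 0.40520813]
(0, 0) [ 0.15 -0.37  0.1 ]
(511, 0) [0.16 0.39 0.1 ]
(0, 383) [ 0.87 -0.55  0.1 ]
(511, 383) [0.88 0.55 0.1 ]
(256, 192) [0.45 0.01 0.1 ]
```

View pics/w1.png

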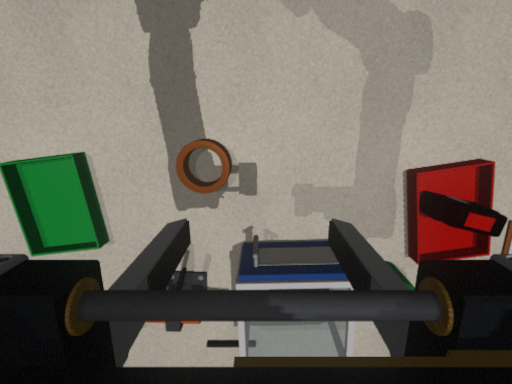

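Wrist view: door's top edge at about (290,245) with the handle bar at (256,250), tape (204,166), green tray (55,205), red tray (450,210). The gripper hides the gun, so I move forward and look from two places.

arm_command(moves=[[0, 0, 0, -0.45, -0.2, 0, 0], [0, 0, 0, -0.9, -0.4, -0.2, 0], [0, 0, 0, -0.9, -0.4, -0.2, 0]])

```text
t: 2.4
eef_pos: [0.474, -0.0117, 0.422]
ee_rot: [0.001, 3.137, -0.005]
contact_force: [0.1, -0.0, 0.3]
grip_width: 0.998
grip_force: 0.0
```

arm_command(moves=[[0, 0, 0, -0.45, 0, 0, 0], [0, 0, 0, -0.9, 0, 0, 0], [0, 0, 0, -0.9, 0, 0, 0], [0, 0, 0, -0.9, 0, 0, 0], [0, 0, 0, -0.9, 0, 0, 0], [0, 0, 0, -0.9, 0, 0, 0]])

```text
t: 2.9
eef_pos: [0.5391, -0.0103, 0.4216]
ee_rot: [0.003, -3.141, -0.001]
contact_force: [-0.4, -0.5, -0.7]
grip_width: 1.004
grip_force: 0.0
```

```bash
python3 - <<'E'
from h import *
from cell import imaging,telemetry
c=imaging.capture("wrist"); s=telemetry.get_state()
pickle.dump(c,open("w2.pkl","wb"))
cv2.imwrite("pics/w2.png",cv2.cvtColor(c["frame"],cv2.COLOR_RGB2BGR)); print(s["eef_pos"])
E
```

```text
[ 0.53913962 -0.01057962  0.4218869 ]
```

arm_command(moves=[[0, 0, 0, 0, -0.5, 0, 0], [0, 0, 0, 0, -1, 0, 0], [0, 0, 0, 0, -1, 0, 0]])

```text
t: 3.2
eef_pos: [0.5379, -0.1002, 0.4229]
ee_rot: [0.016, 3.14, -0.009]
contact_force: [-1.4, -1.0, 1.2]
grip_width: 1.0
grip_force: 0.0
```

arm_command(moves=[[0, 0, 0, 0, -0.5, 0, 0], [0, 0, 0, 0, -1, 0, 0], [0, 0, 0, 0, -1, 0, 0], [0, 0, 0, 0, -1, 0, 0], [0, 0, 0, 0, -1, 0, 0], [0, 0, 0, 0, -1, 0, 0]])

```text
t: 3.7
eef_pos: [0.5404, -0.1694, 0.4217]
ee_rot: [-0.005, 3.141, 0.002]
contact_force: [-0.7, 0.9, 0.3]
grip_width: 1.002
grip_force: 0.0
```

```bash
python3 - <<'E'
from h import *
from cell import imaging,telemetry
c=imaging.capture("wrist"); s=telemetry.get_state()
pickle.dump(c,open("w3.pkl","wb")); print(s["eef_pos"],s["ee_rot"])
a=pickle.load(open("w2.pkl","rb"))
b=np.vstack([cv2.resize(x["frame"][30:330],None,fx=1,fy=1) for x in (a,c)])
b=np.vstack([cv2.resize(x["frame"][60:285],None,fx=1.333,fy=1.333,interpolation=cv2.INTER_CUBIC) for x in (a,c)])
cv2.imwrite("pics/w23.png",cv2.cvtColor(b,cv2.COLOR_RGB2BGR)); print(b.shape)
E
```

```text
[ 0.54048788 -0.16936552  0.42168407] [-6.02481360e-03  3.14105402e+00  1.78165199e-03]
(600, 682, 3)
```

View pics/w23.png

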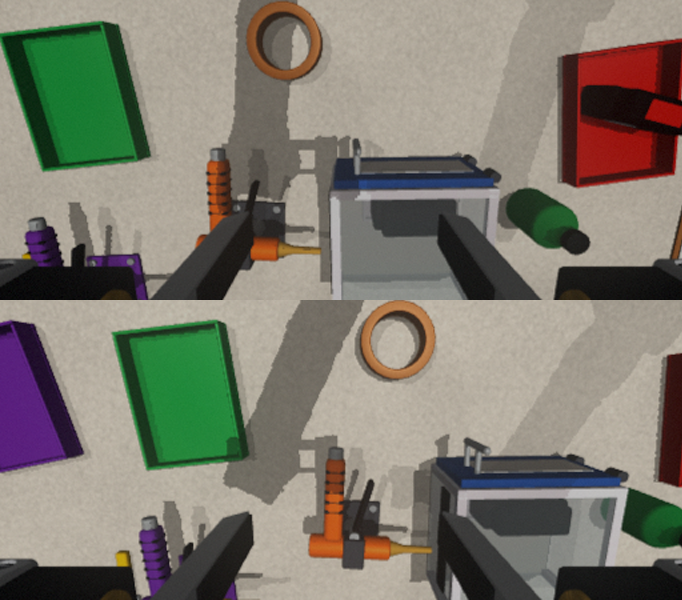

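Wrist views (display pixels). Upper (w2): gun grip end (217,150), handle (355,155), door top edge (335–495,185), green tray (75,95). Lower (w3): grip (335,500), handle bar (465,440)–(487,453), purple gun and tray further left. Next, a close crop to check the choice and read precise points.

```bash
python3 - <<'E'
from h import *
a,b=[pickle.load(open(f"w{i}.pkl","rb"))["frame"] for i in (2,3)]
def t(f,x,y,w): 
    return cv2.resize(f[y:y+w*3//4,x:x+w],(400,300),interpolation=cv2.INTER_CUBIC)
m=np.vstack([np.hstack([t(a,240,160,80),t(b,320,160,80)]),np.hstack([t(a,145,165,100),t(b,230,165,100)])])
cv2.imwrite("pics/z.png",cv2.cvtColor(m,cv2.COLOR_RGB2BGR))
E
```

```text
(no output)
```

View pics/z.png

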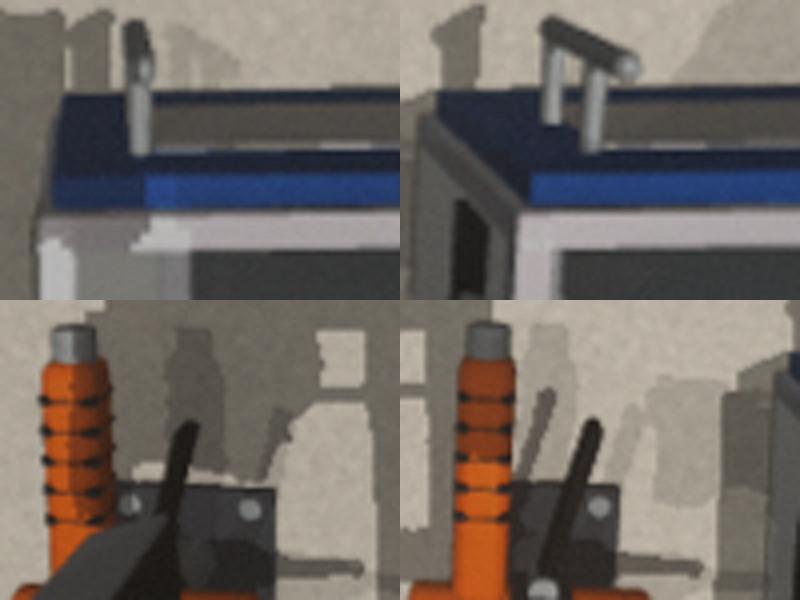

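```bash
cat > m1.py <<'E'
from h import *
a,b=[pickle.load(open(f"w{i}.pkl","rb")) for i in (2,3)]
def px(u,v,x,y,s): return (x+(u+.5)/s-.5,y+(v+.5)/s-.5)
H2=lambda u,v:px(u,v,240,160,5); H3=lambda u,v:px(u-400,v,320,160,5)
G2=lambda u,v:px(u,v-300,145,165,4); G3=lambda u,v:px(u-400,v-300,230,165,4)
for n,p,q in [("bartop",H2(146,66),H3(628,66)),("barbot",H2(133,25),H3(550,25)),("dooro",H2(52,176),H3(530,175)),("doori",H2(52,206),H3(530,206)),("roofcorner",H2(42,214),H3(516,214)),
  ("fit tip",G2(75,327),G3(487,325)),("fit/orange",G2(74,362),G3(487,360)),("rib1",G2(77,401),G3(486,398)),("rib5",G2(80,520),G3(484,517)),("trig tip",G2(190,428),G3(592,425)),("trig mid",G2(168,515),G3(568,510))]:
    X,e=tri([(a,p),(b,q)]); print(n,X.round(4),round(e*1000,1),"mm")
E
python3 m1.py
python3 - <<'E'
from h import *
for i in (2,3):
    c=pickle.load(open(f"w{i}.pkl","rb"))
    m=mask(c,(100,150,90),(125,255,255)); 
    for q in cv2.findContours(m,cv2.RETR_EXTERNAL,cv2.CHAIN_APPROX_NONE)[0]:
        if cv2.contourArea(q)>60:
            r=cv2.boxPoints(cv2.minAreaRect(q)); print(i,r.round(1).tolist(),[plane(c,p,.146)[:2].round(3).tolist() for p in r])
    m=mask(c,(45,100,40),(75,255,255)); m[260:]=0; q=big(m)
    r=cv2.minAreaRect(q); print("green",i,r,[plane(c,p,.04)[:2].round(3).tolist() for p in cv2.boxPoints(r)])
    ap=cv2.approxPolyDP(q,5,True).reshape(-1,2); print(ap.tolist(),[plane(c,p,.04)[:2].round(3).tolist() for p in ap.astype(float)])
E
```

```text
bartop [0.5518 0.0074 0.1401] 0.5 mm
barbot [0.5502 0.005  0.0643] 0.5 mm
dooro [ 0.5878 -0.0236  0.1456] 0.3 mm
doori [ 0.5975 -0.0236  0.1482] 0.5 mm
roofcorner [ 0.6013 -0.027   0.1451] 0.5 mm
fit tip [ 0.5578 -0.1813  0.0952] 0.2 mm
fit/orange [ 0.5727 -0.1812  0.1007] 0.2 mm
rib1 [ 0.5909 -0.1818  0.0995] 0.1 mm
rib5 [ 0.6457 -0.1827  0.1065] 0.1 mm
trig tip [ 0.6054 -0.1328  0.0926] 0.1 mm
trig mid [ 0.645  -0.1436  0.1   ] 0.6 mm
2 [[268.8999938964844, 195.0], [369.0, 193.5], [369.1000061035156, 199.10000610351562], [269.0, 200.60000610351562]] [[0.588, 0.008], [0.585, 0.174], [0.594, 0.175], [0.597, 0.008]]
green 2 ((55.58824157714844, 131.35293579101562), (116.90216827392578, 88.28296661376953), 75.96376037597656) [[0.407, -0.493], [0.369, -0.328], [0.58, -0.303], [0.625, -0.485]]
[[88, 79], [0, 85], [32, 187], [111, 176]] [[0.395, -0.325], [0.406, -0.49], [0.601, -0.47], [0.577, -0.306]]
3 [[345.8999938964844, 194.5], [464.0, 192.8000030517578], [464.1000061035156, 198.60000610351562], [346.0, 200.39999389648438]] [[0.588, -0.023], [0.584, 0.172], [0.594, 0.174], [0.598, -0.022]]
green 3 ((135.20245361328125, 131.01356506347656), (110.6812515258789, 84.4822998046875), 79.79602813720703) [[0.406, -0.493], [0.38, -0.337], [0.583, -0.313], [0.615, -0.485]]
[[168, 78], [84, 84], [110, 186], [185, 175]] [[0.395, -0.336], [0.406, -0.493], [0.6, -0.47], [0.577, -0.316]]
```

arm_command(moves=[[0, 0, 0, -0.28, -0.03, 0.45, 0], [0, 0, 0, -0.56, -0.06, 0.9, 0], [0, 0, 0, -0.56, -0.06, 0.9, 0]])

```text
t: 4.0
eef_pos: [0.5855, -0.1717, 0.3424]
ee_rot: [0.009, -3.133, -0.006]
contact_force: [-0.2, 2.5, -2.0]
grip_width: 0.999
grip_force: 0.0
```

arm_command(moves=[[0, 0, 0, -0.28, 0, 0.45, 0], [0, 0, 0, -0.56, 0, 0.9, 0], [0, 0, 0, -0.56, 0, 0.9, 0], [0, 0, 0, -0.56, 0, 0.9, 0], [0, 0, 0, -0.56, 0, 0.9, 0]])

```text
t: 4.42
eef_pos: [0.6298, -0.1759, 0.279]
ee_rot: [-0.003, 3.141, -0.001]
contact_force: [-0.0, 0.7, 1.5]
grip_width: 1.0
grip_force: 0.0
```

```bash
cat > st.py <<'E'
from h import *
from cell import telemetry
s=telemetry.get_state(); R=Ro.from_rotvec(s["ee_rot"]).as_matrix()
print("t",s["t"],"pos",s["eef_pos"].round(4),"q",np.round(s["q"],2).tolist(),"w",round(s["grip_width"],3),"F",s["contact_force"].round(1))
print("x_t",R[:,0].round(3),"y_t",R[:,1].round(3))
E
python3 st.py; cat >> m1.py <<'E'
X,e=tri([(a,G2(250,510)),(b,G3(598,507))]); print("bolt",X.round(4),e)
for n in ("fit tip",): pass
E
python3 m1.py | tail -1
```

```text
t 4.4167 pos [ 0.6298 -0.1759  0.279 ] q [-0.06, 0.61, 0.51, 1.42, -0.31, 1.19, 2.06] w 1.0 F [-0.   0.7  1.5]
x_t [-1.    -0.002 -0.001] y_t [-0.002  1.    -0.001]
bolt [ 0.6751 -0.1226  0.0093] 0.00018164019535788745
```

arm_command(moves=[[0, 0, 0, 0, 0.02, 0.42, 0], [0, 0, 0, 0, 0.02, 0.85, 0], [0, 0, 0, 0, 0.02, 0.85, 0], [0, 0, 0, 0, 0.02, 0.85, 0]])

```text
t: 4.75
eef_pos: [0.6294, -0.1743, 0.2111]
ee_rot: [-0.002, 3.141, 0.0]
contact_force: [-0.2, -0.2, 1.0]
grip_width: 1.001
grip_force: 0.0
```

arm_command(moves=[[0, 0, 0, 0, 0, 0.25, 0], [0, 0, 0, 0, 0, 0.5, 0], [0, 0, 0, 0, 0, 0.85, 0], [0, 0, 0, 0, 0, 0.85, 0], [0, 0, 0, 0, 0, 0.85, 0], [0, 0, 0, 0, 0, 0.85, 0]])

```text
t: 5.25
eef_pos: [0.6317, -0.1754, 0.1448]
ee_rot: [-0.002, 3.137, -0.002]
contact_force: [-0.3, -0.5, 0.5]
grip_width: 1.0
grip_force: 0.0
```

```bash
python3 st.py; python3 - <<'E'
from h import *
from cell import imaging
c=imaging.capture("wrist"); pickle.dump(c,open("w4.pkl","wb"))
cv2.imwrite("pics/w4.png",cv2.cvtColor(c["frame"],cv2.COLOR_RGB2BGR))
E
```

```text
t 5.25 pos [ 0.6317 -0.1754  0.1448] q [-0.03, 0.74, 0.45, 1.57, -0.38, 0.91, 2.13] w 1.0 F [-0.3 -0.5  0.5]
x_t [-1.    -0.001 -0.004] y_t [-0.001  1.    -0.002]
```

View pics/w4.png

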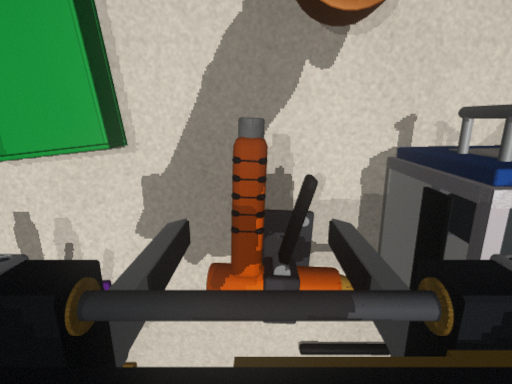

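Wrist view: orange grip at (250,200), trigger lever (298,220), both between the open fingers (180 and 340). The purple gun is far off to the left. I descend, squeeze, hold, and release.

arm_command(moves=[[0, 0, 0, 0, 0.02, 0.2, 0], [0, 0, 0, 0, 0.02, 0.4, 0], [0, 0, 0, 0, 0.02, 0.6, 0], [0, 0, 0, 0, 0.02, 0.8, 0], [0, 0, 0, 0, 0.02, 0.8, 0], [0, 0, 0, 0, 0.02, 0.8, 0]])

```text
t: 5.8
eef_pos: [0.6306, -0.173, 0.0787]
ee_rot: [-0.002, 3.141, -0.001]
contact_force: [0.1, -0.8, 0.1]
grip_width: 0.996
grip_force: 0.0
```

arm_command(moves=[[0, 0, 0, 0, 0, 0, 0.4], [0, 0, 0, 0, 0, 0, 0.4], [0, 0, 0, 0, 0, 0, 0.4], [0, 0, 0, 0, 0, 0, 1], [0, 0, 0, 0, 0, 0, 1], [0, 0, 0, 0, 0, 0, 1], [0, 0, 0, 0, 0, 0, 1], [0, 0, 0, 0, 0, 0, 1]], newtons=25)

```text
t: 6.47
eef_pos: [0.6296, -0.1753, 0.0774]
ee_rot: [-0.002, 3.141, -0.006]
contact_force: [0.1, -7.7, -3.9]
grip_width: 0.472
grip_force: 14.6
```

arm_command(moves=[[0, 0, 0, 0, 0, 0, 1], [0, 0, 0, 0, 0, 0, 1], [0, 0, 0, 0, 0, 0, 1], [0, 0, 0, 0, 0, 0, 1]], newtons=30)

```text
t: 6.8
eef_pos: [0.6295, -0.1768, 0.0773]
ee_rot: [-0.001, 3.141, -0.008]
contact_force: [0.0, -6.0, -2.8]
grip_width: 0.437
grip_force: 30.1
```

arm_command(moves=[[0, 0, 0, 0, 0, 0, 1], [0, 0, 0, 0, 0, 0, 1], [0, 0, 0, 0, 0, 0, 1], [0, 0, 0, 0, 0, 0, 1], [0, 0, 0, 0, 0, 0, 1], [0, 0, 0, 0, 0, 0, 1], [0, 0, 0, 0, 0, 0, 1], [0, 0, 0, 0, 0, 0, 1], [0, 0, 0, 0, 0, 0, 1], [0, 0, 0, 0, 0, 0, 1], [0, 0, 0, 0, 0, 0, 1], [0, 0, 0, 0, 0, 0, 1], [0, 0, 0, 0, 0, 0, 1], [0, 0, 0, 0, 0, 0, 1], [0, 0, 0, 0, 0, 0, 1], [0, 0, 0, 0, 0, 0, 1], [0, 0, 0, 0, 0, 0, 1]])

```text
t: 8.22
eef_pos: [0.6296, -0.1768, 0.0773]
ee_rot: [-0.001, 3.141, -0.008]
contact_force: [-0.5, -5.4, -2.4]
grip_width: 0.434
grip_force: 30.1
```

arm_command(moves=[[0, 0, 0, 0, 0, 0, 0], [0, 0, 0, 0, 0, 0, 0], [0, 0, 0, 0, 0, 0, 0], [0, 0, 0, 0, 0, 0, 0], [0, 0, 0, 0, 0, 0, 0], [0, 0, 0, 0, 0, 0, 0], [0, 0, 0, 0, 0, 0, 0], [0, 0, 0, 0, 0, 0, 0], [0, 0, 0, 0, 0, 0, 0], [0, 0, 0, 0, 0, 0, 0]])

```text
t: 9.05
eef_pos: [0.6294, -0.1733, 0.0774]
ee_rot: [0.001, -3.141, 0.001]
contact_force: [-0.4, -1.8, -1.3]
grip_width: 1.0
grip_force: 0.0
```

```bash
python3 st.py
```

```text
t 9.05 pos [ 0.6294 -0.1733  0.0774] q [-0.01, 0.82, 0.41, 1.62, -0.42, 0.79, 2.16] w 1.0 F [-0.4 -1.8 -1.3]
x_t [-1.    -0.001  0.001] y_t [-0.001  1.    -0.   ]
```

arm_command(moves=[[0, 0, 0, 0, 0, -0.4, 0], [0, 0, 0, 0, 0, -0.8, 0], [0, 0, 0, 0, 0, -1, 0], [0, 0, 0, 0, 0, -1, 0]])

```text
t: 9.38
eef_pos: [0.6322, -0.1744, 0.1618]
ee_rot: [-0.002, 3.135, -0.004]
contact_force: [-0.4, -0.3, 0.4]
grip_width: 0.998
grip_force: 0.0
```

arm_command(moves=[[0, 0, 0, 0, 0, -0.4, 0], [0, 0, 0, 0, 0, -0.8, 0], [0, 0, 0, 0, 0, -1, 0], [0, 0, 0, 0, 0, -1, 0]])

```text
t: 9.72
eef_pos: [0.6316, -0.174, 0.2408]
ee_rot: [-0.002, 3.136, -0.003]
contact_force: [0.3, -0.2, 0.5]
grip_width: 1.001
grip_force: 0.0
```

arm_command(moves=[[0, 0, 0, 0.17, 0.38, 0, 0], [0, 0, 0, 0.33, 0.75, 0, 0], [0, 0, 0, 0.33, 0.75, 0, 0]])

```text
t: 9.97
eef_pos: [0.6007, -0.105, 0.2349]
ee_rot: [0.012, -3.136, -0.011]
contact_force: [0.1, 1.5, 0.1]
grip_width: 0.999
grip_force: 0.0
```

arm_command(moves=[[0, 0, 0, 0.17, 0.38, 0, 0], [0, 0, 0, 0.33, 0.75, 0, 0], [0, 0, 0, 0.33, 0.75, 0, 0]])

```text
t: 10.22
eef_pos: [0.5738, -0.0451, 0.235]
ee_rot: [0.014, -3.135, -0.009]
contact_force: [-0.6, 1.0, -1.0]
grip_width: 0.996
grip_force: 0.0
```

arm_command(moves=[[0, 0, 0, 0.17, 0.38, 0, 0], [0, 0, 0, 0.33, 0.75, 0, 0], [0, 0, 0, 0.33, 0.75, 0, 0], [0, 0, 0, 0.33, 0.75, 0, 0], [0, 0, 0, 0.33, 0.75, 0, 0], [0, 0, 0, 0.33, 0.75, 0, 0]])

```text
t: 10.72
eef_pos: [0.5506, 0.0055, 0.237]
ee_rot: [-0.001, -3.141, 0.002]
contact_force: [0.1, -0.2, 0.2]
grip_width: 1.0
grip_force: 0.0
```

```bash
python3 st.py; python3 - <<'E'
from h import *
from cell import imaging
c=imaging.capture("wrist"); pickle.dump(c,open("w5.pkl","wb"))
print(proj(c,[[.5518,.007,.148],[.5515,.006,.06],[.6054,-.1328,.111]]).round(1))
cv2.imwrite("pics/w5.png",cv2.cvtColor(c["frame"],cv2.COLOR_RGB2BGR))
E
```

```text
t 10.7167 pos [0.5506 0.0055 0.237 ] q [-0.41, 0.49, 0.52, 1.77, -0.29, 0.96, 1.8] w 1.0 F [ 0.1 -0.2  0.2]
x_t [-1.     0.001  0.   ] y_t [ 0.001  1.    -0.001]
[[259.3 198.1]
 [258.5 179.2]
 [138.5 234. ]]
```

View pics/w5.png

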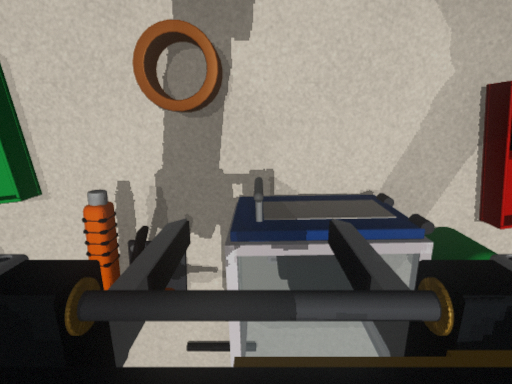

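The handle is at (259,198), matching the projection (259.3,198.1). The trigger tip at (140,230) is back at its released place, predicted (138.5,234).

arm_command(moves=[[0, 0, 0, -0.01, 0.01, 0.4, 0], [0, 0, 0, -0.01, 0.01, 0.8, 0], [0, 0, 0, -0.01, 0.01, 0.8, 0]])

```text
t: 11.02
eef_pos: [0.5476, 0.0072, 0.1688]
ee_rot: [-0.001, -3.132, 0.001]
contact_force: [-0.9, 0.1, -0.3]
grip_width: 0.998
grip_force: 0.0
```

arm_command(moves=[[0, 0, 0, 0, 0, 0.2, 0], [0, 0, 0, 0, 0, 0.4, 0], [0, 0, 0, 0, 0, 0.6, 0], [0, 0, 0, 0, 0, 0.83, 0], [0, 0, 0, 0, 0, 0.83, 0], [0, 0, 0, 0, 0, 0.83, 0]])

```text
t: 11.52
eef_pos: [0.5514, 0.0071, 0.1075]
ee_rot: [0.0, -3.141, 0.001]
contact_force: [0.1, -0.1, 1.3]
grip_width: 0.996
grip_force: 0.0
```

arm_command(moves=[[0, 0, 0, 0, 0, 0, 0.6], [0, 0, 0, 0, 0, 0, 0.6], [0, 0, 0, 0, 0, 0, 0.6], [0, 0, 0, 0, 0, 0, 0.6], [0, 0, 0, 0, 0, 0, 1], [0, 0, 0, 0, 0, 0, 1], [0, 0, 0, 0, 0, 0, 1], [0, 0, 0, 0, 0, 0, 1], [0, 0, 0, 0, 0, 0, 1], [0, 0, 0, 0, 0, 0, 1]], newtons=20)

```text
t: 12.35
eef_pos: [0.5512, 0.008, 0.107]
ee_rot: [0.002, -3.141, 0.0]
contact_force: [0.4, 0.6, -0.3]
grip_width: 0.325
grip_force: 0.0
```

```bash
python3 st.py
```

```text
t 12.35 pos [0.5512 0.008  0.107 ] q [-0.34, 0.66, 0.42, 1.9, -0.41, 0.67, 1.91] w 0.325 F [ 0.4  0.6 -0.3]
x_t [-1.    -0.001  0.   ] y_t [-0.001  1.    -0.   ]
```

arm_command(moves=[[0, 0, -0.03, 0, 0, 0, 1], [0, 0, -0.03, 0, 0, 0, 1], [0, 0, -0.03, 0, 0, 0, 1], [0, 0, -0.03, 0, 0, 0, 1], [0, 0, -0.03, 0, 0, 0, 1], [0, 0, -0.03, 0, 0, 0, 1], [0, 0, -0.03, 0, 0, 0, 1]], newtons=20)

```text
t: 12.93
eef_pos: [0.5507, 0.0048, 0.107]
ee_rot: [0.023, -3.141, 0.005]
contact_force: [-1.6, -5.5, 0.2]
grip_width: 0.103
grip_force: 20.0
```

```bash
python3 st.py
```

```text
t 12.9333 pos [0.5507 0.0048 0.107 ] q [-0.33, 0.66, 0.42, 1.9, -0.41, 0.67, 1.92] w 0.103 F [-1.6 -5.5  0.2]
x_t [-1.    -0.015  0.001] y_t [-0.015  1.    -0.003]
```

arm_command(moves=[[0, 0, 0.05, 0.05, -0.02, 0, 1], [0, 0, 0.1, 0.11, 0.0, 0, 1], [0, 0, 0.2, 0.22, 0.035, 0, 1], [0, 0, 0.3, 0.33, 0.075, 0, 1], [0, 0, 0.4, 0.43, 0.125, 0, 1], [0, 0, 0.5, 0.53, 0.175, 0, 1], [0, 0, 0.6, 0.63, 0.23, 0, 1]])

```text
t: 13.52
eef_pos: [0.4996, 0.0257, 0.107]
ee_rot: [-0.471, -3.106, 0.0]
contact_force: [0.5, -0.5, -2.8]
grip_width: 0.102
grip_force: 20.0
```

```bash
python3 st.py
```

```text
t 13.5167 pos [0.4996 0.0257 0.107 ] q [-0.44, 0.62, 0.5, 2.03, -0.51, 0.61, 1.68] w 0.102 F [ 0.5 -0.5 -2.8]
x_t [-0.955  0.297  0.   ] y_t [ 0.297  0.955 -0.   ]
```

arm_command(moves=[[0, 0, 0.1, 0.11, 0.03, 0, 1], [0, 0, 0.2, 0.22, 0.065, 0, 1], [0, 0, 0.3, 0.33, 0.106, 0, 1], [0, 0, 0.4, 0.43, 0.153, 0, 1], [0, 0, 0.5, 0.53, 0.205, 0, 1], [0, 0, 0.6, 0.63, 0.262, 0, 1]])

```text
t: 14.02
eef_pos: [0.4579, 0.0611, 0.107]
ee_rot: [0.951, 2.994, 0.001]
contact_force: [1.9, 1.0, -3.5]
grip_width: 0.1
grip_force: 20.0
```

arm_command(moves=[[0, 0, 0.1, 0.11, 0.03, 0, 1], [0, 0, 0.2, 0.22, 0.065, 0, 1], [0, 0, 0.3, 0.33, 0.106, 0, 1], [0, 0, 0.4, 0.43, 0.153, 0, 1], [0, 0, 0.5, 0.53, 0.205, 0, 1], [0, 0, 0.6, 0.63, 0.262, 0, 1]])

```text
t: 14.52
eef_pos: [0.4293, 0.1074, 0.107]
ee_rot: [1.407, 2.808, 0.001]
contact_force: [3.8, 0.3, -6.3]
grip_width: 0.1
grip_force: 20.0
```

```bash
python3 st.py
```

```text
t 14.5167 pos [0.4293 0.1074 0.107 ] q [-0.77, 0.61, 0.69, 2.19, -0.72, 0.58, 1.09] w 0.1 F [ 3.8  0.3 -6.3]
x_t [-0.599  0.801 -0.   ] y_t [0.801 0.599 0.001]
```

arm_command(moves=[[0, 0, 0.1, 0.11, 0.03, 0, 1], [0, 0, 0.2, 0.22, 0.065, 0, 1], [0, 0, 0.3, 0.33, 0.106, 0, 1], [0, 0, 0.4, 0.43, 0.153, 0, 1], [0, 0, 0.5, 0.53, 0.205, 0, 1], [0, 0, 0.6, 0.63, 0.262, 0, 1]])

```text
t: 15.02
eef_pos: [0.4162, 0.1601, 0.107]
ee_rot: [1.828, 2.553, 0.002]
contact_force: [4.0, -0.7, -6.8]
grip_width: 0.099
grip_force: 20.0
```

arm_command(moves=[[0, 0, 0.1, 0.11, 0.03, 0, 1], [0, 0, 0.2, 0.22, 0.065, 0, 1], [0, 0, 0.3, 0.33, 0.106, 0, 1], [0, 0, 0.4, 0.43, 0.153, 0, 1], [0, 0, 0.5, 0.53, 0.205, 0, 1], [0, 0, 0.6, 0.63, 0.262, 0, 1], [0, 0, 0.6, 0.63, 0.262, 0, 1], [0, 0, 0.6, 0.63, 0.262, 0, 1]])

```text
t: 15.68
eef_pos: [0.4199, 0.2139, 0.107]
ee_rot: [2.199, 2.241, 0.002]
contact_force: [4.3, -0.9, -6.0]
grip_width: 0.098
grip_force: 20.0
```

```bash
python3 st.py
```

```text
t 15.6833 pos [0.4199 0.2139 0.107 ] q [-1.1, 0.72, 0.9, 2.12, -0.87, 0.73, 0.4] w 0.098 F [ 4.3 -0.9 -6. ]
x_t [-0.019  1.    -0.001] y_t [1.    0.019 0.002]
```

arm_command(moves=[[0, 0, 0, 0, 0, 0, 0], [0, 0, 0, 0, 0, 0, 0], [0, 0, 0, 0, 0, 0, 0], [0, 0, 0, 0, 0, 0, 0], [0, 0, 0, 0, 0, 0, 0], [0, 0, 0, 0, 0, -0.25, 0], [0, 0, 0, 0, 0, -0.5, 0], [0, 0, 0, 0, 0, -1, 0], [0, 0, 0, 0, 0, -1, 0]])

```text
t: 16.43
eef_pos: [0.4223, 0.2137, 0.1917]
ee_rot: [2.202, 2.237, 0.011]
contact_force: [0.8, 0.4, -0.1]
grip_width: 0.704
grip_force: 0.0
```

arm_command(moves=[[0, 0, -0.2, 0, 0, -0.3, 0], [0, 0, -0.4, 0, 0, -0.6, 0], [0, 0, -0.6, 0, 0, -1, 0], [0, 0, -0.8, 0, 0, -1, 0], [0, 0, -0.99, 0, 0, -1, 0], [0, 0, -0.99, 0, 0, -1, 0]])

```text
t: 16.93
eef_pos: [0.4189, 0.2139, 0.2676]
ee_rot: [-1.55, -2.731, -0.003]
contact_force: [0.4, 0.3, -0.2]
grip_width: 1.001
grip_force: 0.0
```

arm_command(moves=[[0, 0, -0.2, 0, 0, -0.3, 0], [0, 0, -0.4, 0, 0, -0.6, 0], [0, 0, -0.6, 0, 0, -0.6, 0], [0, 0, -0.8, 0, 0, -0.6, 0], [0, 0, -0.99, 0, 0, -0.6, 0], [0, 0, -0.99, 0, 0, -0.6, 0]])

```text
t: 17.43
eef_pos: [0.4186, 0.2136, 0.3148]
ee_rot: [-0.803, -3.036, -0.0]
contact_force: [-0.5, 0.3, 0.4]
grip_width: 1.001
grip_force: 0.0
```

arm_command(moves=[[0, 0, -0.2, 0, 0, 0, 0], [0, 0, -0.4, 0, 0, 0, 0], [0, 0, -0.6, 0, 0, 0, 0], [0, 0, -0.8, 0, 0, 0, 0], [0, 0, -0.99, 0, 0, 0, 0], [0, 0, -0.99, 0, 0, 0, 0], [0, 0, -0.99, 0, 0, 0, 0]])

```text
t: 18.02
eef_pos: [0.4189, 0.2134, 0.3147]
ee_rot: [-0.008, -3.141, 0.0]
contact_force: [0.9, 1.0, 0.5]
grip_width: 0.999
grip_force: 0.0
```

```bash
python3 st.py
```

```text
t 18.0167 pos [0.4189 0.2134 0.3147] q [-1.11, 0.31, 0.78, 1.85, -0.25, 1.08, 1.33] w 0.999 F [0.9 1.  0.5]
x_t [-1.     0.005  0.001] y_t [ 0.005  1.    -0.   ]
```

```bash
python3 - <<'E'
from h import *
from cell import imaging
pickle.dump(imaging.capture("wrist"),open("w6.pkl","wb"))
E
```

arm_command(moves=[[0, 0, 0, 0, -0.4, 0, 0.2], [0, 0, 0, 0, -0.8, 0, 0.2], [0, 0, 0, 0, -0.9, 0, 0.2]])

```text
t: 18.32
eef_pos: [0.4189, 0.1369, 0.3152]
ee_rot: [-0.012, -3.141, 0.003]
contact_force: [-0.6, 0.3, 0.2]
grip_width: 0.825
grip_force: 0.0
```

arm_command(moves=[[0, 0, 0, 0, -0.3, 0, 0.25], [0, 0, 0, 0, -0.6, 0, 0.25], [0, 0, 0, 0, -0.6, 0, 0.25], [0, 0, 0, 0, -0.6, 0, 0.25], [0, 0, 0, 0, -0.6, 0, 0.25]])

```text
t: 18.73
eef_pos: [0.4193, 0.0947, 0.315]
ee_rot: [0.0, -3.141, -0.001]
contact_force: [0.4, 0.6, -0.4]
grip_width: 0.75
grip_force: 0.0
```

```bash
python3 st.py; python3 - <<'E'
from h import *
from cell import imaging
c=imaging.capture("wrist");pickle.dump(c,open("w7.pkl","wb"))
a=pickle.load(open("w6.pkl","rb"))
X=[[.489+i*.05,.112+j*.021,.12] for i in(-1,1) for j in (-1,1)]
print(proj(a,X).round(0).tolist(),proj(c,X).round(0).tolist())
b=np.hstack([cv2.resize(x["frame"][90:265,u:u+140],None,fx=2.85,fy=2.85,interpolation=cv2.INTER_CUBIC) for x,u in ((a,120),(c,220))])
cv2.imwrite("pics/w67.png",cv2.cvtColor(b,cv2.COLOR_RGB2BGR)); print(b.shape)
E
```

```text
t 18.7333 pos [0.4193 0.0947 0.315 ] q [-0.94, 0.24, 0.82, 1.94, -0.2, 1.05, 1.54] w 0.75 F [ 0.4  0.6 -0.4]
x_t [-1. -0.  0.] y_t [-0.     1.     0.001]
[[168.0, 191.0], [199.0, 191.0], [174.0, 258.0], [203.0, 258.0]] [[255.0, 190.0], [286.0, 190.0], [255.0, 257.0], [284.0, 257.0]]
(499, 798, 3)
```

View pics/w67.png

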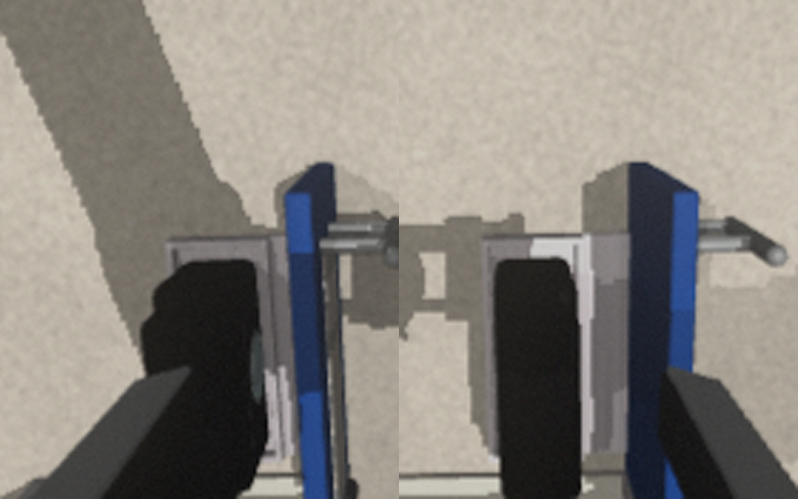

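The cover stands in the carrier: in w7 its edges are at columns 254 and 283 and its near end at row 181. The door panel is at column 318, parallel to the cover. Expected columns for y=0.112 were 255–285, so this agrees.

```bash
python3 - <<'E'
from h import *
a,c=[pickle.load(open(f"w{i}.pkl","rb")) for i in (6,7)]
T6=lambda u,v:(120+u/2.85-.3,90+v/2.85-.3); T7=lambda u,v:(220+(u-399)/2.85-.3,90+v/2.85-.3)
for n,p,q in [("near tip R",T6(250,261),T7(570,261)),("carrier corner L",T6(168,239),T7(486,237)),("door top near outer",T6(310,195),T7(695,193))]:
    X,e=tri([(a,p),(c,q)]); print(n,X.round(4),e.round(4))
for z in (.12,.092,.03): print(z,plane(c,T7(540,260),z).round(4))
print("edges z.12",plane(c,T7(498,400),.12).round(4),plane(c,T7(580,400),.12).round(4),plane(c,T7(496,310),.12).round(4),plane(c,T7(576,310),.12).round(4))
# grey-level profile along the cover's mid column
g=cv2.cvtColor(c["frame"],cv2.COLOR_RGB2GRAY); print(g[172:262,262:272].mean(1).round(0).astype(int).tolist())
E
```

```text
near tip R [0.444  0.1301 0.0396] 0.0005
carrier corner L [0.432  0.0817 0.0316] 0.0
door top near outer [0.392  0.1767 0.1401] 0.0001
0.12 [0.4263 0.1099 0.12  ]
0.092 [0.4325 0.1109 0.092 ]
0.03 [0.446  0.1132 0.03  ]
edges z.12 [0.4973 0.0898 0.12  ] [0.4972 0.1304 0.12  ] [0.4509 0.089  0.12  ] [0.4509 0.1274 0.12  ]
[91, 115, 159, 164, 166, 170, 170, 161, 112, 34, 35, 34, 35, 34, 32, 33, 33, 32, 32, 32, 32, 31, 31, 31, 31, 29, 30, 29, 29, 28, 29, 28, 30, 28, 28, 27, 27, 28, 27, 26, 26, 26, 26, 27, 27, 27, 26, 26, 26, 25, 27, 28, 27, 28, 28, 28, 28, 27, 26, 27, 27, 26, 27, 26, 27, 27, 26, 26, 26, 26, 26, 26, 26, 25, 25, 25, 24, 25, 25, 24, 24, 24, 24, 24, 24, 24, 24, 23, 23, 24]
```

arm_command(moves=[[0, 0, 0, -0.26, 0.05, 0.3, 0.25], [0, 0, 0, -0.52, 0.1, 0.6, 0.25], [0, 0, 0, -0.52, 0.1, 0.6, 0.25]])

```text
t: 19.03
eef_pos: [0.4617, 0.104, 0.2632]
ee_rot: [0.006, -3.138, 0.005]
contact_force: [-0.8, -0.2, -0.1]
grip_width: 0.751
grip_force: 0.0
```

arm_command(moves=[[0, 0, 0, -0.26, 0.05, 0.3, 0.25], [0, 0, 0, -0.52, 0.09, 0.6, 0.25], [0, 0, 0, -0.52, 0.09, 0.65, 0.25], [0, 0, 0, -0.52, 0.09, 0.65, 0.25], [0, 0, 0, -0.52, 0.09, 0.65, 0.25], [0, 0, 0, -0.52, 0.09, 0.65, 0.25]])

```text
t: 19.53
eef_pos: [0.5021, 0.1092, 0.2162]
ee_rot: [-0.002, 3.141, 0.001]
contact_force: [0.2, 0.6, 0.1]
grip_width: 0.753
grip_force: 0.0
```

```bash
python3 st.py; python3 - <<'E'
from h import *
from cell import imaging
c=imaging.capture("wrist");pickle.dump(c,open("w8.pkl","wb"))
X=[[.503+i*.05,.110+j*.021,.12] for i in(-1,1) for j in (-1,1)]
print(proj(c,X).round(0).tolist())
g=cv2.cvtColor(c["frame"],cv2.COLOR_RGB2GRAY)
for r in (205,215,225,235): print(r,g[r,200:330:3].tolist())
cv2.imwrite("pics/w8.png",cv2.cvtColor(c["frame"],cv2.COLOR_RGB2BGR))
E
```

```text
t 19.5333 pos [0.5021 0.1092 0.2162] q [-0.75, 0.5, 0.71, 1.89, -0.42, 0.89, 1.74] w 0.753 F [0.2 0.6 0.1]
x_t [-1.    -0.001 -0.001] y_t [-0.001  1.     0.001]
[[237.0, 146.0], [280.0, 146.0], [238.0, 242.0], [278.0, 242.0]]
205 [125, 130, 137, 134, 130, 129, 125, 128, 131, 127, 133, 129, 133, 77, 25, 30, 27, 30, 31, 26, 23, 24, 24, 22, 20, 26, 22, 130, 204, 112, 115, 111, 117, 109, 45, 33, 34, 32, 35, 38, 37, 64, 80, 83]
215 [129, 129, 126, 134, 130, 131, 134, 130, 129, 126, 205, 175, 131, 96, 27, 26, 30, 31, 29, 28, 23, 23, 23, 23, 22, 22, 22, 130, 204, 109, 114, 107, 114, 108, 37, 33, 34, 33, 35, 36, 36, 68, 75, 74]
225 [70, 32, 59, 127, 130, 129, 133, 130, 196, 198, 206, 210, 207, 177, 28, 28, 27, 29, 28, 24, 25, 25, 23, 26, 27, 25, 24, 200, 187, 110, 113, 107, 111, 107, 33, 32, 34, 30, 27, 62, 73, 72, 73, 76]
235 [31, 32, 31, 124, 129, 176, 197, 194, 184, 189, 192, 182, 185, 178, 28, 32, 27, 27, 29, 28, 27, 22, 25, 26, 25, 25, 23, 98, 86, 85, 85, 88, 85, 79, 34, 34, 32, 27, 27, 28, 28, 69, 73, 73]
```

View pics/w8.png

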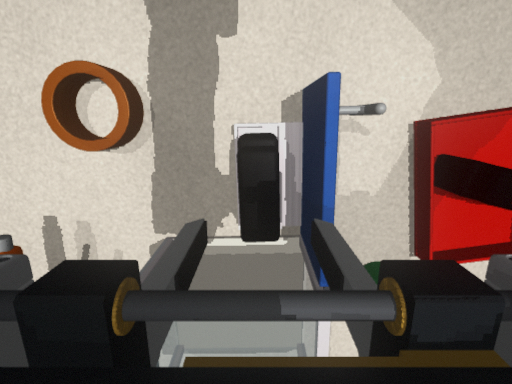

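The cover's top spans columns 239–280, centred between the fingers (205 and 313). It is clear of the door, whose top edge is at 330. Descend and grasp.

arm_command(moves=[[0, 0, 0, -0.01, 0.02, 0.3, 0.3], [0, 0, 0, -0.01, 0.02, 0.6, 0.3], [0, 0, 0, -0.01, 0.02, 0.9, 0.3], [0, 0, 0, -0.01, 0.02, 0.9, 0.3]])

```text
t: 19.92
eef_pos: [0.5004, 0.111, 0.141]
ee_rot: [0.003, -3.136, 0.001]
contact_force: [-1.0, 0.6, 0.5]
grip_width: 0.699
grip_force: 0.0
```

arm_command(moves=[[0, 0, 0, 0, 0, 0.15, 0.3], [0, 0, 0, 0, 0, 0.3, 0.3], [0, 0, 0, 0, 0, 0.45, 0.3], [0, 0, 0, 0, 0, 0.61, 0.3], [0, 0, 0, 0, 0, 0.61, 0.3], [0, 0, 0, 0, 0, 0.61, 0.3]])

```text
t: 20.42
eef_pos: [0.5037, 0.1108, 0.0956]
ee_rot: [-0.002, 3.141, 0.001]
contact_force: [0.7, -0.1, 0.1]
grip_width: 0.704
grip_force: 0.0
```

arm_command(moves=[[0, 0, 0, 0, 0, 0, 0.45], [0, 0, 0, 0, 0, 0, 0.5], [0, 0, 0, 0, 0, 0, 0.55], [0, 0, 0, 0, 0, 0, 0.6], [0, 0, 0, 0, 0, 0, 0.65], [0, 0, 0, 0, 0, 0, 0.7], [0, 0, 0, 0, 0, 0, 0.8], [0, 0, 0, 0, 0, 0, 0.9], [0, 0, 0, 0, 0, 0, 1], [0, 0, 0, 0, 0, 0, 1], [0, 0, 0, 0, 0, 0, 1]], newtons=20)

```text
t: 21.33
eef_pos: [0.5036, 0.1106, 0.0948]
ee_rot: [-0.002, 3.141, 0.001]
contact_force: [-1.2, 0.4, 6.4]
grip_width: 0.446
grip_force: 19.9
```

```bash
python3 st.py
```

```text
t 21.3333 pos [0.5036 0.1106 0.0948] q [-0.63, 0.67, 0.55, 2.0, -0.59, 0.63, 1.89] w 0.446 F [-1.2  0.4  6.4]
x_t [-1.    -0.001 -0.001] y_t [-0.001  1.     0.   ]
```

arm_command(moves=[[0, 0, 0, 0, 0, 0, 1], [0, 0, 0, 0, 0, -0.1, 1], [0, 0, 0, 0, 0, -0.25, 1], [0, 0, 0, 0, 0, -0.45, 1], [0, 0, 0, 0, 0, -0.7, 1], [0, 0, 0, 0, 0, -1, 1]], newtons=30)

```text
t: 21.83
eef_pos: [0.5019, 0.1105, 0.1743]
ee_rot: [0.002, -3.138, 0.002]
contact_force: [0.6, 0.1, -2.1]
grip_width: 0.445
grip_force: 29.8
```

arm_command(moves=[[0, 0, 0, 0, 0, -0.3, 1], [0, 0, 0, 0, 0, -0.6, 1], [0, 0, 0, 0, 0, -0.85, 1], [0, 0, 0, 0, 0, -1, 1], [0, 0, 0, 0, 0, -1, 1], [0, 0, 0, 0, 0, -1, 1]])

```text
t: 22.33
eef_pos: [0.5029, 0.1108, 0.2543]
ee_rot: [-0.002, 3.142, 0.001]
contact_force: [-0.5, 0.6, -2.1]
grip_width: 0.45
grip_force: 29.8
```

```bash
python3 st.py; python3 - <<'E'
from h import *
a,b=[pickle.load(open(f"w{i}.pkl","rb")) for i in (2,3)]
for p,q in [((88,79),(168,78)),((111,176),(185,175)),((32,187),(110,186)),((0,85),(84,84))]:
    X,e=tri([(a,p),(b,q)]); print(X.round(4),e.round(4))
E
```

```text
t 22.3333 pos [0.5029 0.1108 0.2543] q [-0.78, 0.46, 0.75, 1.84, -0.37, 0.98, 1.7] w 0.45 F [-0.5  0.6 -2.1]
x_t [-1.    -0.002 -0.   ] y_t [-0.002  1.     0.   ]
[ 0.3897 -0.3487 -0.0023] 0.0001
[ 0.5846 -0.3259  0.0025] 0.0003
[ 0.6005 -0.4701  0.0393] 0.0002
[ 0.4049 -0.4985  0.0298] 0.0
```

arm_command(moves=[[0, 0, 0, 0, -0.15, 0, 1], [0, 0, 0, 0.01, -0.4, 0, 1], [0, 0, 0, 0.014, -0.65, 0, 1], [0, 0, 0, 0.014, -0.93, 0, 1]])

```text
t: 22.67
eef_pos: [0.5009, 0.035, 0.2529]
ee_rot: [0.003, -3.139, 0.001]
contact_force: [1.9, -1.3, -2.7]
grip_width: 0.444
grip_force: 29.8
```

arm_command(moves=[[0, 0, 0, 0, -0.31, 0, 1], [0, 0, 0, 0.01, -0.62, 0, 1], [0, 0, 0, 0.014, -0.93, 0, 1]])

```text
t: 22.92
eef_pos: [0.4997, -0.0402, 0.253]
ee_rot: [0.001, -3.139, 0.001]
contact_force: [0.7, 0.5, -2.0]
grip_width: 0.445
grip_force: 29.8
```

arm_command(moves=[[0, 0, 0, 0, -0.31, 0, 1], [0, 0, 0, 0.01, -0.62, 0, 1], [0, 0, 0, 0.014, -0.93, 0, 1]])

```text
t: 23.17
eef_pos: [0.4985, -0.1145, 0.2529]
ee_rot: [0.001, -3.138, 0.0]
contact_force: [-0.4, -0.9, -1.9]
grip_width: 0.447
grip_force: 29.8
```

arm_command(moves=[[0, 0, 0, 0, -0.31, 0, 1], [0, 0, 0, 0.01, -0.62, 0, 1], [0, 0, 0, 0.014, -0.93, 0, 1]])

```text
t: 23.42
eef_pos: [0.4974, -0.1888, 0.2529]
ee_rot: [0.0, -3.138, -0.001]
contact_force: [-0.1, 0.1, -1.8]
grip_width: 0.449
grip_force: 29.8
```

arm_command(moves=[[0, 0, 0, 0, -0.31, 0, 1], [0, 0, 0, 0.01, -0.62, 0, 1], [0, 0, 0, 0.014, -0.93, 0, 1]])

```text
t: 23.67
eef_pos: [0.4963, -0.2631, 0.2527]
ee_rot: [0.0, -3.138, -0.001]
contact_force: [0.4, -0.2, -1.7]
grip_width: 0.448
grip_force: 29.8
```

arm_command(moves=[[0, 0, 0, 0, -0.31, 0, 1], [0, 0, 0, 0.01, -0.62, 0, 1], [0, 0, 0, 0.014, -0.93, 0, 1]])

```text
t: 23.92
eef_pos: [0.4952, -0.3373, 0.2525]
ee_rot: [0.0, -3.138, -0.002]
contact_force: [-0.1, -0.2, -2.0]
grip_width: 0.446
grip_force: 29.8
```

arm_command(moves=[[0, 0, -0.05, 0, -0.28, 0, 1], [0, 0, -0.1, 0.01, -0.55, 0, 1], [0, 0, -0.15, 0.014, -0.75, 0, 1], [0, 0, -0.2, 0.014, -0.88, 0, 1], [0, 0, -0.22, 0.014, -0.93, 0, 1], [0, 0, -0.22, 0.014, -0.93, 0, 1], [0, 0, -0.22, 0.014, -0.93, 0, 1], [0, 0, -0.22, 0.014, -0.93, 0, 1]])

```text
t: 24.58
eef_pos: [0.4961, -0.409, 0.2536]
ee_rot: [0.183, -3.136, -0.003]
contact_force: [-0.5, 0.6, -3.3]
grip_width: 0.446
grip_force: 29.8
```

```bash
python3 st.py; python3 - <<'E'
from h import *
from cell import imaging
c=imaging.capture("wrist");pickle.dump(c,open("w9.pkl","wb"))
cv2.imwrite("pics/w9.png",cv2.cvtColor(c["frame"],cv2.COLOR_RGB2BGR))
u=Ro.from_euler("z",6.7,degrees=True).as_matrix()
X=[np.array([.495,-.409,.04])+u@[i*.1,j*.075,0] for i in(-1,1) for j in (-1,1)]; print(proj(c,X).round(0).tolist())
E
```

```text
t 24.5833 pos [ 0.4961 -0.409   0.2536] q [0.28, 0.65, 0.65, 1.49, -0.41, 1.15, 2.69] w 0.446 F [-0.5  0.6 -3.3]
x_t [-0.993 -0.117  0.001] y_t [-0.117  0.993  0.002]
[[201.0, 97.0], [315.0, 97.0], [208.0, 238.0], [308.0, 238.0]]
```

View pics/w9.png

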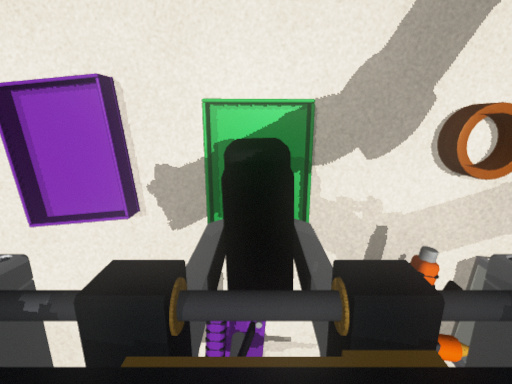

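The tray rim at (203,99)–(314,99) matches the projection, with the cover centred over it and the purple tray well to the left. I lower to contact.

arm_command(moves=[[0, 0, 0, 0, 0, 0.2, 1], [0, 0, 0, 0, 0, 0.5, 1], [0, 0, 0, 0, 0, 0.8, 1], [0, 0, 0, 0, 0, 0.9, 1]])

```text
t: 24.97
eef_pos: [0.4953, -0.4072, 0.179]
ee_rot: [0.185, -3.133, -0.007]
contact_force: [-0.9, 1.0, -3.1]
grip_width: 0.448
grip_force: 29.8
```

arm_command(moves=[[0, 0, 0, 0, 0, 0.2, 1], [0, 0, 0, 0, 0, 0.5, 1], [0, 0, 0, 0, 0, 0.75, 1], [0, 0, 0, 0, 0, 0.9, 1], [0, 0, 0, 0, 0, 0.9, 1], [0, 0, 0, 0, 0, 0.9, 1]])

```text
t: 25.47
eef_pos: [0.4963, -0.4101, 0.1105]
ee_rot: [0.184, -3.136, 0.0]
contact_force: [0.1, -0.3, -0.9]
grip_width: 0.445
grip_force: 29.8
```

arm_command(moves=[[0, 0, 0, 0, 0, 0.1, 1], [0, 0, 0, 0, 0, 0.2, 1], [0, 0, 0, 0, 0, 0.28, 1], [0, 0, 0, 0, 0, 0.32, 1], [0, 0, 0, 0, 0, 0.34, 1], [0, 0, 0, 0, 0, 0.34, 1], [0, 0, 0, 0, 0, 0.34, 1]])

```text
t: 26.05
eef_pos: [0.4961, -0.4103, 0.0831]
ee_rot: [-0.183, 3.136, -0.0]
contact_force: [-0.6, 0.1, -2.2]
grip_width: 0.448
grip_force: 29.8
```

```bash
python3 st.py
```

```text
t 26.05 pos [ 0.4961 -0.4103  0.0831] q [0.34, 0.83, 0.53, 1.65, -0.54, 0.82, 2.8] w 0.448 F [-0.6  0.1 -2.2]
x_t [-0.993 -0.116 -0.   ] y_t [-0.116  0.993 -0.   ]
```

arm_command(moves=[[0, 0, 0, 0, 0, 0.01, 1], [0, 0, 0, 0, 0, 0.02, 1], [0, 0, 0, 0, 0, 0.03, 1], [0, 0, 0, 0, 0, 0.035, 1], [0, 0, 0, 0, 0, 0.035, 1], [0, 0, 0, 0, 0, 0.035, 1]])

```text
t: 26.55
eef_pos: [0.4961, -0.4101, 0.0803]
ee_rot: [-0.183, 3.136, 0.0]
contact_force: [0.3, -0.5, -2.1]
grip_width: 0.442
grip_force: 29.8
```

```bash
python3 st.py
```

```text
t 26.55 pos [ 0.4961 -0.4101  0.0803] q [0.34, 0.83, 0.53, 1.65, -0.54, 0.81, 2.8] w 0.442 F [ 0.3 -0.5 -2.1]
x_t [-0.993 -0.116 -0.   ] y_t [-0.116  0.993  0.   ]
```

arm_command(moves=[[0, 0, 0, 0, 0, 0.006, 1], [0, 0, 0, 0, 0, 0.012, 1], [0, 0, 0, 0, 0, 0.012, 1], [0, 0, 0, 0, 0, 0.012, 1]])

```text
t: 26.88
eef_pos: [0.4961, -0.4103, 0.0799]
ee_rot: [-0.183, 3.136, -0.0]
contact_force: [-2.1, 0.9, 4.9]
grip_width: 0.446
grip_force: 29.8
```

arm_command(moves=[[0, 0, 0, 0, 0, 0.006, 1], [0, 0, 0, 0, 0, 0.012, 1], [0, 0, 0, 0, 0, 0.012, 1], [0, 0, 0, 0, 0, 0.012, 1]])

```text
t: 27.22
eef_pos: [0.496, -0.4107, 0.0797]
ee_rot: [-0.183, 3.136, -0.001]
contact_force: [-2.5, 2.1, 9.5]
grip_width: 0.443
grip_force: 29.9
```

Contact with the tray floor at the expected height (TCP 0.080). Release gently and retreat.

arm_command(moves=[[0, 0, 0, 0, 0, -0.012, 0.53], [0, 0, 0, 0, 0, -0.012, 0.5], [0, 0, 0, 0, 0, -0.012, 0.45], [0, 0, 0, 0, 0, -0.012, 0.4], [0, 0, 0, 0, 0, -0.012, 0.3], [0, 0, 0, 0, 0, -0.012, 0.2], [0, 0, 0, 0, 0, -0.012, 0.1], [0, 0, 0, 0, 0, -0.012, 0.1], [0, 0, 0, 0, 0, -0.012, 0.1]])

```text
t: 27.97
eef_pos: [0.4961, -0.4101, 0.0792]
ee_rot: [0.183, -3.136, -0.0]
contact_force: [-0.1, 0.4, 0.6]
grip_width: 0.891
grip_force: 0.0
```

arm_command(moves=[[0, 0, 0, 0, 0, -0.15, 0.1], [0, 0, 0, 0, 0, -0.4, 0.1], [0, 0, 0, 0, 0, -0.7, 0.1], [0, 0, 0, 0, 0, -1, 0.1], [0, 0, 0, 0, 0, -1, 0.1]])

```text
t: 28.38
eef_pos: [0.498, -0.4131, 0.1651]
ee_rot: [-0.182, 3.13, -0.01]
contact_force: [0.3, -0.0, 0.3]
grip_width: 0.901
grip_force: 0.0
```

arm_command(moves=[[0, 0, 0, 0, 0, -0.4, 0.1], [0, 0, 0, 0, 0, -0.8, 0.1], [0, 0, 0, 0, 0, -1, 0.1], [0, 0, 0, 0, 0, -1, 0.1], [0, 0, 0, 0, 0, -1, 0.1], [0, 0, 0, 0, 0, -1, 0.1]])

```text
t: 28.88
eef_pos: [0.4957, -0.4093, 0.2383]
ee_rot: [0.183, -3.135, -0.003]
contact_force: [0.2, 0.2, 0.4]
grip_width: 0.902
grip_force: 0.0
```

```bash
python3 st.py; python3 - <<'E'
from h import *
from cell import imaging
c=imaging.capture("wrist"); u=Ro.from_euler("z",6.7,degrees=True).as_matrix()
P=lambda z,hx,hy:proj(c,[np.array([.496,-.410,z])+u@[i*hx,j*hy,0] for i,j in((-1,-1),(-1,1),(1,1),(1,-1))]).round(0).tolist()
print("pred top",P(.105,.05,.021),"bottom",P(.005,.06,.022),"if lying top",P(.049,.06,.05))
g=cv2.cvtColor(c["frame"],cv2.COLOR_RGB2GRAY)
for r in range(100,240,10):
    x=np.where(g[r,205:310]<45)[0]; print(r,(x.min()+205,x.max()+205,len(x)) if len(x) else None)
t=imaging.capture("top"); m=mask(t,(45,100,40),(75,255,255))
print("top blk",proj(t,[[.496,-.41,.105]]).round(0))
E
```

```text
t 28.8833 pos [ 0.4957 -0.4093  0.2383] q [0.29, 0.66, 0.64, 1.51, -0.42, 1.11, 2.7] w 0.902 F [0.2 0.2 0.4]
x_t [-0.993 -0.116  0.001] y_t [-0.116  0.993  0.002]
pred top [[238.0, 142.0], [276.0, 142.0], [275.0, 228.0], [239.0, 228.0]] bottom [[242.0, 129.0], [273.0, 129.0], [272.0, 210.0], [243.0, 210.0]] if lying top [[218.0, 130.0], [297.0, 130.0], [294.0, 220.0], [221.0, 220.0]]
100 None
110 None
120 None
130 (np.int64(309), np.int64(309), 1)
140 (np.int64(238), np.int64(309), 38)
150 (np.int64(238), np.int64(309), 40)
160 (np.int64(238), np.int64(309), 40)
170 (np.int64(207), np.int64(308), 42)
180 (np.int64(208), np.int64(276), 41)
190 (np.int64(208), np.int64(274), 39)
200 (np.int64(209), np.int64(307), 41)
210 (np.int64(209), np.int64(306), 40)
220 (np.int64(209), np.int64(306), 40)
230 None
top blk [[344. 225.]]
```

The image numbers match an upright cover: dark columns 238–276 down to row 228, against a predicted 238–276 and 228. The arm is clear.

```bash
python3 -c "
from cell import order; print(order.sign_off())"
```

```text
the job is handed in; nothing more can be done
None
```

The job is handed in after 28.9 s of the 69 s: the trigger was fully squeezed for over a second with the door shut and sprang back, the door was swung open to about 90°, and the cover now stands upright on the green tray's floor; no verdict came back from the hand-in.

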